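# Seat the flask plate on the shaker's locating pins

### The arm

A 6-joint arm with a two-finger parallel gripper is mounted at the origin on the work surface. World frame = base frame: x ahead of the robot, y to its left, z up, the work surface at z = 0. Lengths are in mm, angles in rad, forces in N, time in s.
With the tool pointing down it reaches from about 250 to 800 mm from the base axis. Payload 8.5 kg.
Tool frame: the origin (TCP) lies at the very end of the fingers, on their centre line; the grasp point (between the pads) lies behind it (tcp_to_grasp is the z of the grasp point in the tool frame, in mm); z points along the fingers, y is the direction in which the jaws open and shut (so a half turn about z gives the same grasp; the last joint's range is limited). The gripper opens to 85 mm and grips with 20 to 120 N. Pads are 22 mm wide; open, the fingers measure 114 mm over their backs; the gripper's body (76 mm by 85 mm) begins 54 mm behind the grasp point. The pads swing forward as they close: fully open they stand 13 mm farther back than shut.
Start: joints at [-1.232, 0.238, -0.013, 1.319, 0, 1.571], TCP at [174.47, -495.115, 231.276] pointing down, gripper open.
Joint ranges: [-2.66, 2.66], [-1.03, 1.9], [-1.14, 1.46], [-1.82, 2.27], [-1.45, 1.34], [-3.14, 3.14]. Speed limits (rad/s): [2.22, 2.22, 2.79, 3.14, 3.14, 3.14].

### API

Orientations are given as a unit quaternion [w, x, y, z].
In Python, from cell import * gives the robot as it stands. The module is installed in compiled form; this text tells all that it offers.
- The arm moves only by the tool send_rows, never from a script. Its argument "plan" is a list of rows, each a list of 3 entries, a list of its own where there are three numbers: the shift along the world's x, y, z in m, then the turn, a rotation vector about the world's x, y, z in units of 5 degrees (1.0 is 5 degrees), then the closure in counts, from 0 (fully open) to 255 (shut). In form: [[[tx, ty, tz], [wx, wy, wz], hand], ...]. A call has 1 to 8 rows; each row shifts and turns the commanded pose from where the row before left it; what a row does not reach is not made up. A row lasts 1/10 s, in which the tool goes at most 50 mm and 8.59 degrees, less where a joint would pass 70% of its speed; a pose out of reach is approached as far as the arm can. A call is refused whole if a number of a shift passes 0.05 or a number of a turn 1, either way. A call with a gripper value outside its range is refused whole. The fingers move at their own pace and stop on an object; "squeeze" is the grip in N (left out, the last holds). Time passes only in rows, so rows that do not move let the fingers close. It gives the time, the measured TCP pose, the force and the opening at its end, in the units of the state.
- observe(): the state, without advancing time (a new reading comes with each control period).
- capture(name): name is "scene" or "side" or "wrist"; returns a dict with "img" (420x560x3 uint8, blue, green, red), "fov_y" (degrees; the focal length in pixels is half the picture's height over the tangent of half this angle, whatever the lens; pixels are square), "cx", "cy" (the principal point, pixels), "cam_to_world" (4x4, takes a point from camera to world coordinates); the wrist camera has in their place "T_tool_cam" (4x4, takes a point from camera to tool coordinates, whose origin is the TCP and whose axes are the flange's). Camera axes: x right, y up, looking along -z (the intrinsics and any distortion apply to the point x, -y, -z); pixel columns grow to the right and rows downward; lengths in mm; the calibration is good to about 2 mm. A picture is of the moment at which its call begins: read the wrist's pose just before it. There is no depth.
- close_job(): hands the job in, once; it reports no verdict.
The state is a dict: "time_s": time; "q": joint angles; "joint_vel": joint speeds; "joint_efforts": joint torques, N m; "eef_pos": TCP position; "eef_rot": TCP orientation; "ft_force": force on the tool from outside, world axes, zero at the start; "torque": the same for the moment, N m; "opening": opening from 0.0 (shut) to 1.0 (fully open).
Only numpy, scipy, OpenCV 4.12 (cv2) and the standard library are available. Lean on these libraries where they do the work, as an engineer would, in place of code of your own. Each camera call takes 0.05 s, during which the arm holds its last target.

### The job

The flask plate has been left half off its pins on the bench shaker. Push it sideways with the fingertips until both of its holes drop over the two locating pins and it lies flat on the deck; the fence along the far side helps to keep it square. Only push it, never lift it or tip it up, and leave the glassware around the shaker standing where it is; finish with the hand clear of everything.

Things in the scene. Friction and masses are not known exactly. Their poses are not given: they have to be found in the camera images.
- shaker: Fixed bench shaker, white housing with a flat dark deck on top, 196 mm (its x) by 406 mm (its y, -243 to +163), deck surface 80 mm above the table. Origin at table level below the seat, z up. It carries two locating pins, a fence on the side away from the robot and two ledges at its -y end. Rigid.
- seat (a point): Point on the deck surface midway between the two pins, axes as the shaker's: the centre of the plate's underside lies here when it is seated. The pins are steel, 8 mm thick, tapering to 5 mm at the flat tip, 8 mm high, at x = -30 and x = +30 mm, y = 0.
- fence (a point): Point on the deck at the foot of the fence's pushing face, x = +61 mm from the seat, y = 0. The fence is straight along the shaker's y (from -210 to +90 mm of the seat), 20 mm high above the deck. A plate square against it has its holes in line with the pins to 1 mm.
- slot (a point): Point on the deck in the middle of the slot between the two ledges, level with their ends, 94 mm from the seat towards -y. The flat grey plastic ledges are 8 mm high (level with the pin tips), reach from y = -228 to -94 mm of the seat and cover x = -55 to -35 and +34 to +61 mm. The slot's floor is the deck: closed fingers can push the plate's -y edge there, low down.
- plate: Loose aluminium plate, 120 mm (its x) by 180 mm (its y), 8 mm thick, 0.3 to 0.65 kg, four flat black pads on top, two through holes of 12 mm at x = -30 and +30 mm, y = 0. Origin at the centre of its underside, z up. At the start it lies level on pin tips and ledges, 8 mm above the deck, 28 to 50 mm short of the seat towards -y, 7 to 17 mm short of it in x, turned up to 0.09 rad.
- push_end (a point): Middle of the plate's -y edge, at the underside. Sliding takes about 2 to 8 N. Pushed along the fence to +y the plate leaves the ledges 4 mm before the seat, this edge may dip to the deck, then the plate falls 8 mm flat onto the deck once both holes meet the pins, which stop it. A fingertip 4 mm above the deck meets its edges before and after the drop.
- flask: Conical glass flask, 80 mm wide, 130 mm high, on the table to the left (+y) of the shaker. Leave alone. Origin at the centre of its foot.
- cylinder: Glass measuring cylinder, foot 60 mm wide, 180 mm high, on the table to the left (+y) of the shaker. Leave alone. Origin at the centre of its foot.
- beaker: Glass beaker, 68 mm wide, 85 mm high, on the table to the right (-y) of the shaker. Leave alone. Origin at the centre of its foot.
- reagent: Amber capped bottle, 60 mm wide, 130 mm high, on the table to the right (-y) of the shaker. Leave alone. Origin at the centre of its foot.
Not all that is in view belongs to the job. Of the things that look like the plate, the smallest one is meant.

How it is judged:
By the outcome, as a careful person would: the job done as asked, in the order asked, and still so for the second after the job is handed in, with the robot touching nothing.
It also fails if it takes over 51 s, if anything falls off the work surface, if the arm or the gripper's body presses on something with over 40 N, if the wrist force passes 120 N, or if a joint passes its speed limit or range.

## Working session

There is one attempt and no reset: what is moved stays moved. The work goes in short steps, Python scripts to look and compute and a tool call to move; the robot and the scene stay as the last step left them, time stands still between calls to the robot, and variables do not carry over. Pictures are saved under pics/ and viewed, and the job is handed in when it is done.

Besides the shell and the picture viewer there is one more tool, called in YAML: its name, and indented under it one key for each argument. send_rows: Moves the arm, as the interface text tells. Its arguments: {"type":"object","properties":{"plan":{"type":"array"},"squeeze":{"type":"number"}},"required":["plan"]}

```bash
mkdir -p pics; python3 - <<'E'
from cell import *
import cv2, numpy as np
s=observe(); print(s)
for n in ("scene","side","wrist"):
    c=capture(n); cv2.imwrite(f"pics/{n}0.png",c["img"])
    print(n,{k:(np.round(v,4).tolist() if k!='img' else None) for k,v in c.items()})
E
```

```text
{'time_s': 0.0, 'q': array([-1.23199602e+00,  2.38765567e-01, -1.42393131e-02,  1.31921276e+00,
       -1.42583393e-05,  1.57076790e+00]), 'joint_vel': array([-0.00121407,  0.00099027,  0.00088632, -0.00130248, -0.000374  ,
       -0.00067198]), 'joint_efforts': array([-8.23041773e-04, -5.38778114e+01,  3.46435869e+01,  1.87623646e-02,
        1.58841117e-04, -7.96768347e-06]), 'eef_pos': array([ 174.34496055, -494.76650307,  230.69143048]), 'eef_rot': array([-6.99283308e-04,  9.85683427e-01,  1.68605089e-01, -1.26827421e-04]), 'ft_force': array([-0.38238795, -0.07646376, -0.60538741]), 'torque': array([ 0.00782443, -0.01191421, -0.01915365]), 'opening': 1.0015017962129162}
scene {'img': None, 'fov_y': 57.5481, 'cx': 283.6578, 'cy': 205.0272, 'cam_to_world': [[-0.4754, -0.6708, 0.5693, 1043.4121], [0.8798, -0.3634, 0.3065, 325.7285], [0.0013, 0.6465, 0.7629, 822.6252], [0.0, 0.0, 0.0, 1.0]]}
side {'img': None, 'fov_y': 52.5188, 'cx': 285.5051, 'cy': 205.0114, 'cam_to_world': [[-0.7989, 0.4571, -0.3909, 92.8512], [-0.6014, -0.5965, 0.5315, 601.8934], [0.0098, 0.6597, 0.7514, 902.8424], [0.0, 0.0, 0.0, 1.0]]}
wrist {'img': None, 'fov_y': 58.5524, 'cx': 276.4014, 'cy': 208.9703, 'T_tool_cam': [[-0.0006, 0.9636, 0.2675, 67.8615], [1.0, 0.0002, 0.0012, -1.0322], [0.0011, 0.2675, -0.9636, -142.6374], [0.0, 0.0, 0.0, 1.0]]}
```

View pics/scene0.png

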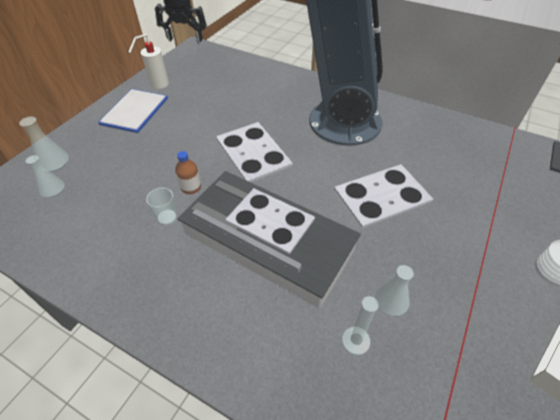

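View pics/side0.png

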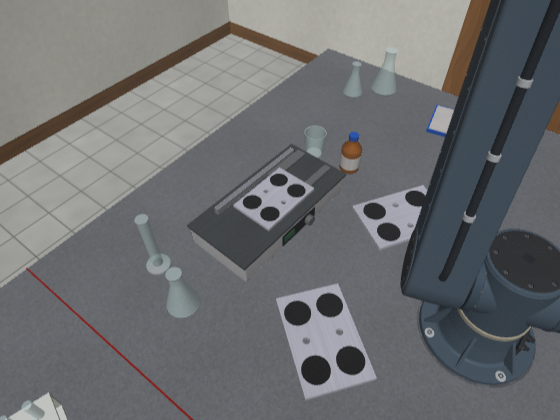

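View pics/wrist0.png

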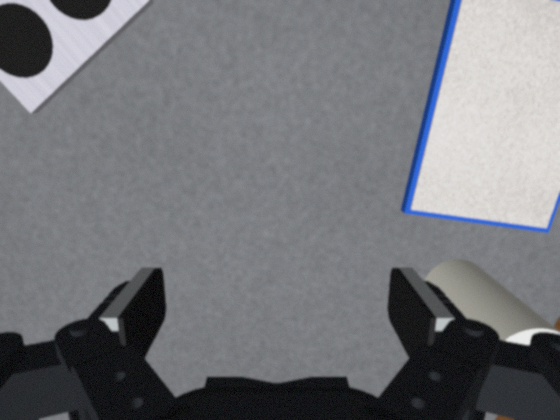

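Three plate-like things appear: one on the shaker (scene 270,218; side 274,197), and two on the table (scene 254,150 and 384,193). The one on the shaker fits, as it lies on the deck and ledges and looks smallest. I'll enlarge it to confirm.

```bash
python3 - <<'E'
import cv2
a=cv2.imread("pics/scene0.png")[160:310,170:370]
cv2.imwrite("pics/sc_crop.png",cv2.resize(a,None,fx=4,fy=4,interpolation=cv2.INTER_CUBIC))
a=cv2.imread("pics/side0.png")[135:285,180:380]
cv2.imwrite("pics/si_crop.png",cv2.resize(a,None,fx=4,fy=4,interpolation=cv2.INTER_CUBIC))
E
```

```text
(no output)
```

View pics/sc_crop.png

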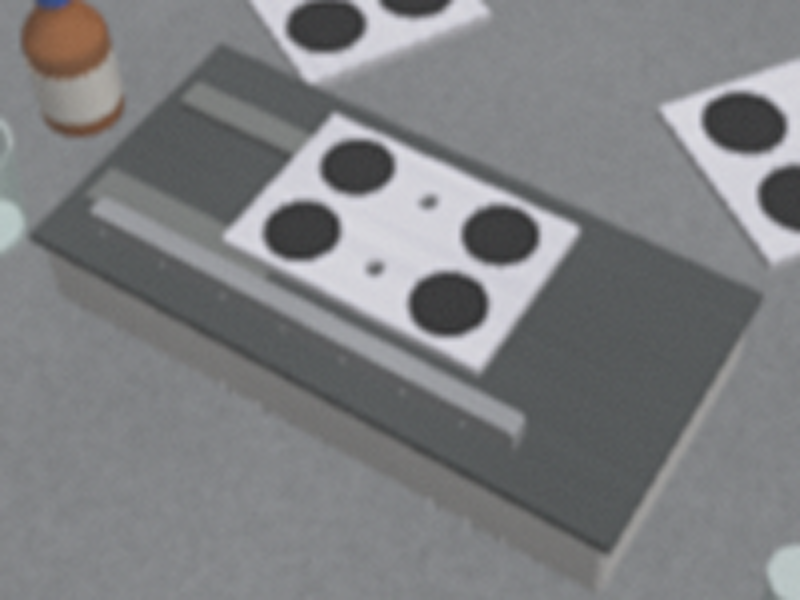

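View pics/si_crop.png

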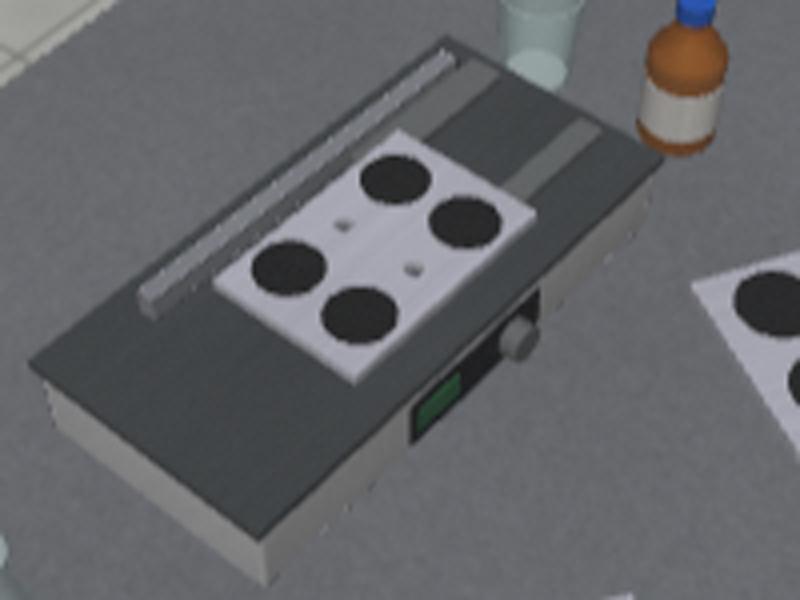

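```bash
cat > h.py <<'E'
import numpy as np, cv2
from cell import *
def ray(c,uv,z):
    f=c["img"].shape[0]/2/np.tan(np.radians(c["fov_y"]/2)); uv=np.atleast_2d(np.float64(uv))
    T=c["cam_to_world"]
    d=np.c_[(uv[:,0]-c["cx"])/f,-(uv[:,1]-c["cy"])/f,-np.ones(len(uv))]@T[:3,:3].T
    o=T[:3,3]; t=(z-o[2])/d[:,2]; return (o+d*t[:,None])[:,:2]
def proj(c,P):
    f=c["img"].shape[0]/2/np.tan(np.radians(c["fov_y"]/2)); T=c["cam_to_world"]
    p=(np.atleast_2d(P)-T[:3,3])@T[:3,:3]
    return np.c_[c["cx"]-f*p[:,0]/p[:,2], c["cy"]+f*p[:,1]/p[:,2]]
def plates(c,z):
    """white plate contours"""
    m=(c["img"].min(2)>165).astype(np.uint8)*255
    cs,_=cv2.findContours(m,cv2.RETR_EXTERNAL,cv2.CHAIN_APPROX_NONE)
    out=[]
    for k in cs:
        if cv2.contourArea(k)<800: continue
        k=cv2.convexHull(k)
        w=ray(c,k[:,0].astype(float),z).astype(np.float32)
        r=cv2.minAreaRect(w); out.append((k[:,0].mean(0).round(),r))
    return out
E
python3 - <<'E'
from h import *
for n in("scene","side"):
    c=capture(n)
    D={"scene":[(222,45),(762,295),(607,550),(33,237)],"side":[(447,37),(663,158),(262,538),(32,365)]}[n]
    P={"scene":[(335,113),(580,230),(482,372),(224,237)],"side":[(400,130),(536,212),(355,380),(215,282)]}[n]
    off=np.array({"scene":(170,160),"side":(180,135)}[n])
    for nm,q,z in(("deck",D,80),("plate",P,96)):
        w=ray(c,(np.array(q)+.5)/4-.5+off,z); print(n,nm,w.round(1).tolist(),'edges',np.linalg.norm(w-np.roll(w,-1,0),axis=1).round(1), 'angs',np.round([np.arctan2(*(b-a)[::-1]) for a,b in zip(w,np.roll(w,-1,0))],3), w.mean(0).round(1))
    for z in(96,8):
        for p in plates(c,z): print(n,z,p[0],np.round(p[1][0],1),np.round(p[1][1],1),round(np.radians(p[1][2]),3))
E
```

```text
scene deck [[457.6, -172.9], [480.3, 230.8], [675.8, 218.9], [653.1, -180.9]] edges [404.3 195.9 400.4 195.7] angs [ 1.515 -0.061 -1.628  3.101] [566.7  24. ]
scene plate [[487.4, -62.8], [499.3, 118.2], [617.9, 113.5], [606.6, -68.6]] edges [181.3 118.8 182.4 119.4] angs [ 1.505 -0.04  -1.633  3.093] [552.8  25.1]
scene 96 [147. 402.] [1021.8   48.4] [64.6 84.4] 0.008
scene 96 [ 42. 401.] [1111.4 -126.8] [68.9 84.4] 0.002
scene 96 [ 13. 377.] [1088.2 -200.1] [102.3  48.6] 0.942
scene 96 [ 77. 371.] [1031.6 -126.4] [ 84.8 259.1] 0.0
scene 96 [ 18. 323.] [1004.4 -300. ] [143.1  66.7] 0.942
scene 96 [ 69. 325.] [ 974.2 -249.2] [329.4  23.7] 1.569
scene 96 [271. 221.] [552.8  24.2] [181.7 120.4] 1.515
scene 96 [380. 198.] [342.8 237.8] [141.5 208.9] 0.912
scene 96 [255. 154.] [ 359.3 -142.1] [213.  140.3] 1.008
scene 96 [132. 111.] [ 371.9 -578.2] [181.4 127.4] 0.199
scene 96 [542. 107.] [-332.   552.5] [469.8 109.7] 0.059
scene 96 [493.  13.] [-887.3  325.6] [293.8 687. ] 0.499
scene 96 [275.  33.] [-336.1 -411.2] [452.6 471.2] 1.567
scene 96 [156.  45.] [ -26.1 -846.9] [734.4 168. ] 0
[... 617 characters left out ...]
8 [493.  13.] [-1121.1   325.6] [329.4 770.2] 0.499
scene 8 [275.  33.] [-503.1 -500.4] [507.5 528.2] 1.567
scene 8 [156.  45.] [-155.6 -989. ] [823.4 188.4] 0.704
side deck [[651.3, -182.0], [458.1, -170.8], [477.2, 230.3], [670.9, 220.8]] edges [193.5 401.6 194.  403.3] angs [ 3.084  1.523 -0.049 -1.62 ] [564.4  24.6]
side plate [[608.3, -69.2], [490.6, -62.0], [498.0, 119.0], [616.6, 111.3]] edges [118.  181.1 118.8 180.7] angs [ 3.08   1.53  -0.064 -1.616] [553.4  24.8]
side 96 [340. 342.] [232.6 244.2] [ 93.6 206.2] 0.923
side 96 [391.  38.] [  743.8 -1029.8] [483.3 693.8] 0.239
side 8 [340. 342.] [247.8 205.1] [103.8 228.7] 0.923
side 8 [391.  38.] [  814.8 -1207.7] [536.1 769.5] 0.239
```

The shaker plate measures 181 x 120 mm against 234 x 158 mm or more for the other two, so it is the smallest and the one meant. It sits about 12 mm short in x and 40 mm short in y, nearly square to the shaker (shaker yaw about -0.053). I'll travel high with the fingers shut.

send_rows:
  plan:
    - [[0.018, 0.033, 0], [0, 0, -0.28], 255]
    - [[0.018, 0.033, 0], [0, 0, -0.28], 255]
    - [[0.018, 0.033, 0], [0, 0, -0.28], 255]
    - [[0.018, 0.033, 0], [0, 0, -0.28], 255]
    - [[0.018, 0.033, 0], [0, 0, -0.28], 255]
    - [[0.018, 0.033, 0], [0, 0, -0.28], 255]
    - [[0.018, 0.033, 0], [0, 0, -0.28], 255]
    - [[0.018, 0.033, 0], [0, 0, -0.28], 255]
  squeeze: 60

```text
time_s: 1.05
eef_pos: [318.9, -229.7, 231.4]
eef_rot: [0.0, 0.997, 0.071, 0.0]
ft_force: [-0.3, -0.4, -0.3]
opening: 0.002
```

send_rows:
  plan:
    - [[0.018, 0.033, 0], [0, 0, -0.28], 255]
    - [[0.018, 0.033, 0], [0, 0, -0.28], 255]
    - [[0.018, 0.033, 0], [0, 0, -0.28], 255]
    - [[0.018, 0.033, 0], [0, 0, -0.28], 255]
    - [[0.018, 0.033, 0], [0, 0, -0.28], 255]
    - [[0.018, 0.033, 0], [0, 0, -0.28], 255]
    - [[0.018, 0.033, 0], [0, 0, -0.28], 255]
    - [[0.0, 0.0, 0], [0, 0, 0], 255]

```text
time_s: 1.85
eef_pos: [446.0, -4.6, 231.0]
eef_rot: [-0.003, 1.0, -0.006, 0.0]
ft_force: [-0.3, -0.5, -0.2]
opening: -0.002
```

send_rows:
  plan:
    - [[0.007, 0.017, 0], [0, 0, -0.23], 255]
    - [[0.007, 0.017, 0], [0, 0, -0.23], 255]
    - [[0, 0, 0], [0, 0, 0], 255]

```text
time_s: 2.15
eef_pos: [458.3, -2.5, 231.2]
eef_rot: [-0.015, 1.0, -0.012, 0.0]
ft_force: [0.3, -0.1, 0.8]
opening: 0.0
```

```bash
python3 - <<'E'
from h import *
s=observe(); print(s["eef_pos"],s["eef_rot"],s["ft_force"])
c=capture("wrist"); cv2.imwrite("pics/w1.png",c["img"])
E
```

```text
[458.29515034  -2.46857649 231.24186049] [-1.48309733e-02  9.99815154e-01 -1.22333270e-02  2.13269668e-04] [ 0.28670643 -0.10699337  0.78208064]
```

View pics/w1.png

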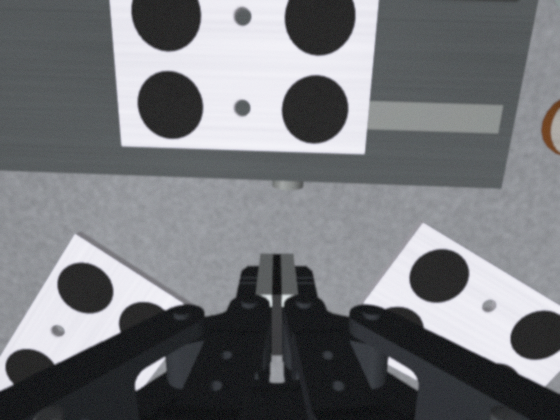

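```bash
python3 - <<'E'
from h import *
s=observe(); print(s["q"].round(3),s["joint_vel"].round(3),s["joint_efforts"].round(1),s["torque"].round(2))
E
```

```text
[-0.025  0.123 -0.159  1.289  0.029  3.141] [ 0.002 -0.009 -0.01   0.004 -0.005 -0.   ] [  0.3 -44.   34.8  -0.2   0.2   0. ] [-0.06 -0.01 -0.03]
```

Joint 6 reached its range limit at this yaw. I'll turn +90° instead, so the tool's x lies along the shaker's +y, which suits both pushes.

send_rows:
  plan:
    - [[0, 0, 0], [0, 0, 1], 255]
    - [[0, 0, 0], [0, 0, 1], 255]
    - [[0, 0, 0], [0, 0, 1], 255]
    - [[0, 0, 0], [0, 0, 1], 255]
    - [[0, 0.004, 0], [0, 0, 1], 255]
    - [[0, 0.004, 0], [0, 0, 1], 255]
    - [[0, 0.004, 0], [0, 0, 1], 255]
    - [[0, 0.004, 0], [0, 0, 1], 255]

```text
time_s: 3.0
eef_pos: [457.3, 13.6, 231.4]
eef_rot: [-0.014, 0.943, 0.332, -0.005]
ft_force: [0.2, 0.3, -0.1]
opening: 0.002
```

send_rows:
  plan:
    - [[0, 0.004, 0], [0, 0, 1], 255]
    - [[0, 0.004, 0], [0, 0, 1], 255]
    - [[0, 0.004, 0], [0, 0, 1], 255]
    - [[0, 0.004, 0], [0, 0, 1], 255]
    - [[0, 0, 0], [0, 0, 1], 255]
    - [[0, 0, 0], [0, 0, 1], 255]
    - [[0, 0, 0], [0, 0, 1], 255]
    - [[0, 0, 0], [0, 0, 0], 255]

```text
time_s: 3.8
eef_pos: [457.4, 29.6, 231.4]
eef_rot: [-0.012, 0.8, 0.6, -0.009]
ft_force: [-1.0, -0.7, -0.4]
opening: -0.001
```

```bash
python3 - <<'E'
from h import *
from scipy.spatial.transform import Rotation as R
s=observe(); q=s["eef_rot"]; M=R.from_quat([q[1],q[2],q[3],q[0]]).as_matrix()
print(s["eef_pos"].round(1),q.round(4),s["ft_force"].round(2),s["q"].round(3)); print(M.round(4), np.arctan2(M[1,0],M[0,0]))
c=capture("wrist"); cv2.imwrite("pics/w2.png",c["img"])
E
```

```text
[457.4  29.6 231.4] [-0.0115  0.8001  0.5997 -0.0088] [-1.02 -0.69 -0.36] [ 0.058  0.145 -0.133  1.32   0.009  1.913]
[[ 2.805e-01  9.594e-01 -2.800e-02]
 [ 9.598e-01 -2.804e-01  7.800e-03]
 [-4.000e-04 -2.900e-02 -9.996e-01]] 1.2864630070858785
```

View pics/w2.png

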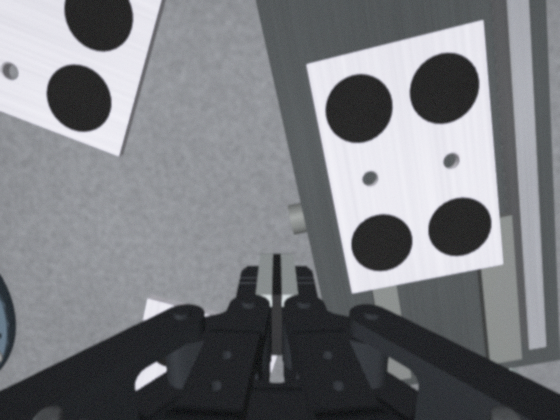

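send_rows:
  plan:
    - [[0, 0, 0], [-0.09, -0.32, 0.9], 255]
    - [[0, 0, -0.02], [0, 0, 0.9], 255]
    - [[0, 0, -0.03], [0, 0, 0.85], 255]
    - [[0, 0, -0.03], [0, 0, 0], 255]
    - [[0, 0, -0.03], [0, 0, 0], 255]
    - [[0, 0, 0], [0, 0, 0], 255]

```text
time_s: 4.45
eef_pos: [455.1, 29.7, 118.5]
eef_rot: [-0.002, 0.727, 0.687, -0.003]
ft_force: [-0.9, -0.3, 0.0]
opening: -0.0
```

```bash
cat >> h.py <<'E'
from scipy.spatial.transform import Rotation as R
def st():
    s=observe(); q=s["eef_rot"]; M=R.from_quat([q[1],q[2],q[3],q[0]]).as_matrix()
    print(s["time_s"],s["eef_pos"].round(1),"F",s["ft_force"].round(1),"yaw",round(np.arctan2(M[1,0],M[0,0]),3),"z",M[:,2].round(3))
    return s,M
def wray(c,s,M,uv,z):
    T=np.eye(4);T[:3,:3]=M;T[:3,3]=s["eef_pos"]
    return ray({**c,"cam_to_world":T@c["T_tool_cam"]},uv,z)
E
python3 - <<'E'
from h import *
s,M=st()
c=capture("wrist"); cv2.imwrite("pics/w3.png",c["img"])
c=capture("side"); cv2.imwrite("pics/s3.png",c["img"])
E
```

```text
4.45 [455.1  29.7 118.5] F [-0.9 -0.3  0. ] yaw 1.515 z [-0.006 -0.001 -1.   ]
```

View pics/w3.png

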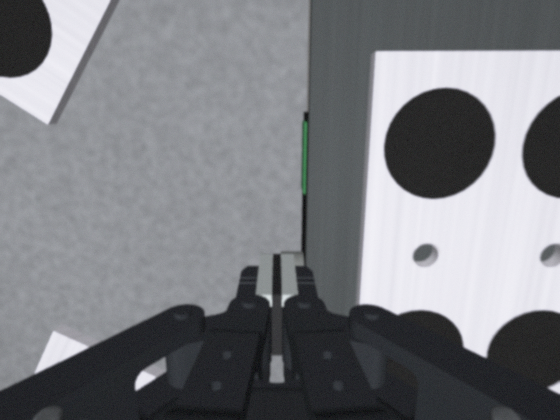

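View pics/s3.png

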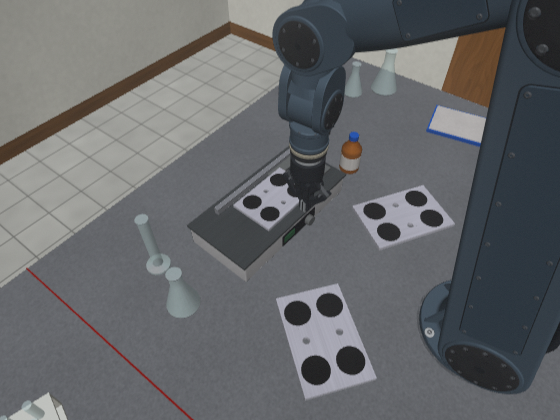

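```bash
python3 - <<'E'
from h import *
s,M=st()
c=capture("wrist")
def a(p,z):
    w=wray(c,s,M,p,z); d=w[0]-w[1]; print(w.round(1).tolist(), np.arctan2(d[1],d[0]).round(4), np.linalg.norm(d).round(1))
a([(375,52),(361,288)],96)   # plate top edge
a([(309,5),(305,245)],80)
a([(375,52),(558,50)],96)
E
```

```text
4.55 [457.5  30.  121.8] F [-0.3 -0.2  0.7] yaw 1.516 z [-0.001 -0.001 -1.   ]
[[503.2, 117.8], [497.9, 9.3]] 1.5221 108.7
[[477.7, 140.7], [471.9, 27.3]] 1.5202 113.5
[[503.2, 117.8], [579.3, 114.4]] 3.0962 76.2
```

send_rows:
  plan:
    - [[0, 0, -0.015], [0, 0, 0], 255]
    - [[0, 0, -0.015], [0, 0, 0], 255]
    - [[0, 0, -0.007], [0, 0, 0], 255]
    - [[0.0, 0, 0], [0, 0, 0], 255]
    - [[0, 0, 0], [0, 0, 0], 255]

```text
time_s: 5.1
eef_pos: [458.3, 30.3, 85.3]
eef_rot: [0.001, 0.726, 0.688, 0.0]
ft_force: [0.7, 0.1, 1.1]
opening: 0.0
```

```bash
python3 - <<'E'
from h import *
s,M=st()
c=capture("wrist"); cv2.imwrite("pics/w4.png",c["img"])
E
```

```text
5.1 [458.3  30.3  85.3] F [0.7 0.1 1.1] yaw 1.518 z [ 0.001 -0.001 -1.   ]
```

View pics/w4.png

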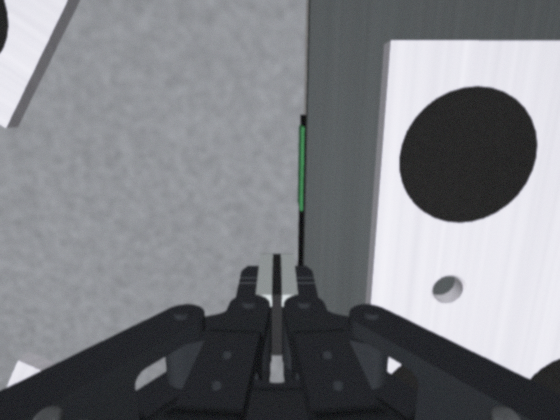

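send_rows:
  plan:
    - [[0.005, -0.0003, -0.0005], [0, 0, 0], 255]
    - [[0.005, -0.0003, 0], [0, 0, 0], 255]
    - [[0.005, -0.0003, 0], [0, 0, 0], 255]
    - [[0.002, 0, 0], [0, 0, 0], 255]
    - [[0.002, 0, 0], [0, 0, 0], 255]
    - [[0, 0, 0], [0, 0, 0], 255]

```text
time_s: 5.75
eef_pos: [476.9, 29.3, 83.7]
eef_rot: [0.0, 0.726, 0.688, -0.0]
ft_force: [-0.3, 0.0, -0.1]
opening: 0.001
```

send_rows:
  plan:
    - [[0.002, 0, 0], [0, 0, 0], 255]
    - [[0.002, -0.0002, 0], [0, 0, 0], 255]
    - [[0.002, 0, 0], [0, 0, 0], 255]
    - [[0, 0, 0], [0, 0, 0], 255]

```text
time_s: 6.15
eef_pos: [482.6, 29.2, 83.7]
eef_rot: [0.0, 0.726, 0.688, -0.001]
ft_force: [-0.3, -0.7, 0.7]
opening: -0.002
```

```bash
python3 - <<'E'
from h import *
s,M=st()
c=capture("wrist"); cv2.imwrite("pics/w5.png",c["img"])
E
```

```text
6.15 [482.6  29.2  83.7] F [-0.3 -0.7  0.7] yaw 1.518 z [-0.001 -0.001 -1.   ]
```

View pics/w5.png

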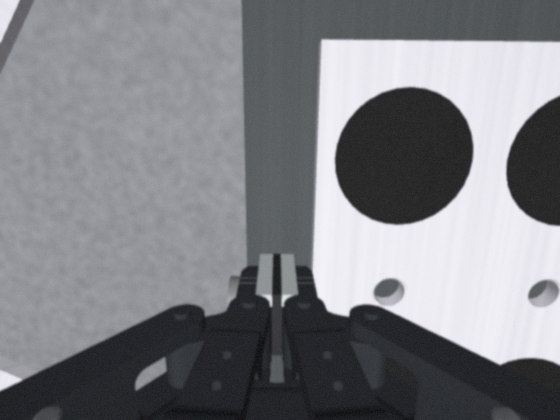

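send_rows:
  plan:
    - [[0.002, 0, 0], [0, 0, 0], 255]
    - [[0.002, -0.0002, 0], [0, 0, 0], 255]
    - [[0.002, 0, 0], [0, 0, 0], 255]
    - [[0, 0, 0], [0, 0, 0], 255]

```text
time_s: 6.6
eef_pos: [489.0, 28.9, 83.8]
eef_rot: [0.0, 0.726, 0.688, -0.0]
ft_force: [-0.9, 0.8, -0.4]
opening: 0.003
```

send_rows:
  plan:
    - [[0.002, 0, 0], [0, 0, 0], 255]
    - [[0.002, -0.0002, 0], [0, 0, 0], 255]
    - [[0, 0, 0], [0, 0, 0], 255]

```text
time_s: 6.9
eef_pos: [491.7, 28.4, 83.5]
eef_rot: [-0.0, 0.726, 0.688, -0.001]
ft_force: [-5.4, -1.6, 3.1]
opening: -0.003
```

send_rows:
  plan:
    - [[0.002, 0, 0], [0, 0, 0], 255]
    - [[0.002, -0.0002, 0], [0, 0, 0], 255]
    - [[0, 0, 0], [0, 0, 0], 255]

```text
time_s: 7.2
eef_pos: [494.0, 27.7, 83.2]
eef_rot: [-0.001, 0.726, 0.688, -0.003]
ft_force: [-11.5, -3.4, 4.8]
opening: -0.004
```

```bash
python3 - <<'E'
from h import *
s,M=st()
c=capture("wrist"); cv2.imwrite("pics/w6.png",c["img"])
E
```

```text
7.2 [494.   27.7  83.2] F [-11.5  -3.4   4.8] yaw 1.517 z [-0.005 -0.003 -1.   ]
```

View pics/w6.png

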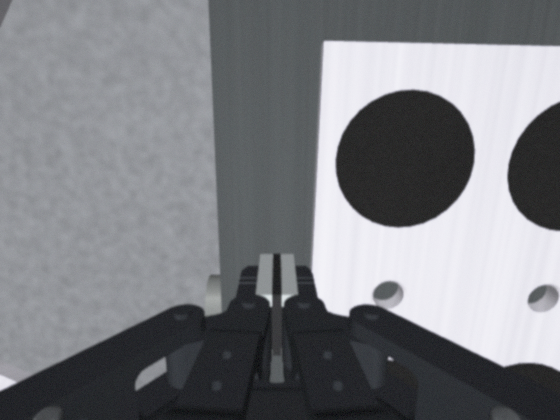

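```bash
python3 - <<'E'
from h import *
s,M=st()
for n,(x,y) in (("scene",(170,160)),("side",(180,135))):
    c=capture(n); a=c["img"][y:y+150,x:x+200]
    cv2.imwrite(f"pics/{n}6.png",cv2.resize(a,None,fx=4,fy=4,interpolation=cv2.INTER_CUBIC))
E
```

```text
7.25 [494.1  27.6  83.3] F [-10.2  -3.5   5.7] yaw 1.517 z [-0.005 -0.003 -1.   ]
```

View pics/scene6.png

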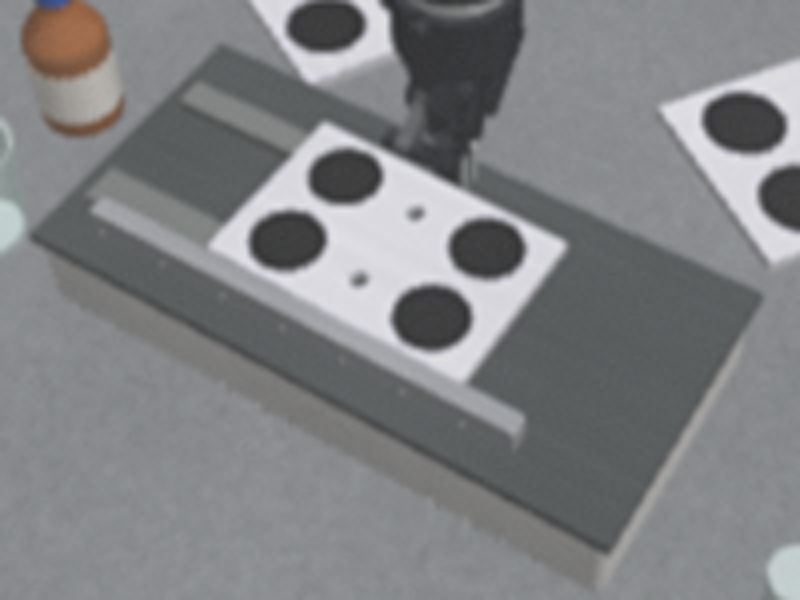

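View pics/side6.png

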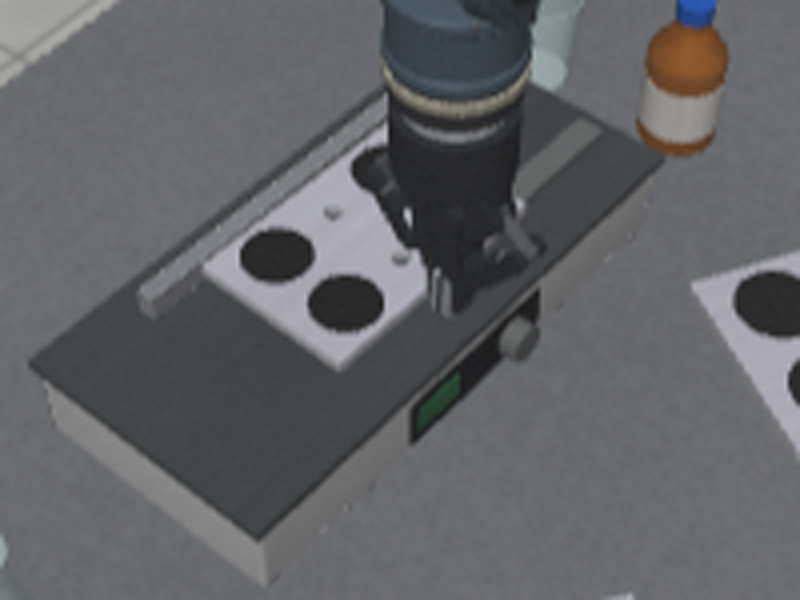

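```bash
cat >> h.py <<'E'
SEAT=np.array([567.6,64.2]); YAW=-0.052
def sh(w):
    d=np.atleast_2d(w)-SEAT; c,s=np.cos(YAW),np.sin(YAW); return np.c_[c*d[:,0]+s*d[:,1],-s*d[:,0]+c*d[:,1]]
def crop(n,uv): return (np.array(uv)+.5)/4-.5+np.array({"scene":(170,160),"side":(180,135)}[n])
E
python3 - <<'E'
from h import *
c=capture("scene")
for q in([(335,113),(580,230),(482,372),(224,237)],[(323,122),(568,242),(465,382),(210,246)]):
    w=ray(c,crop("scene",q),96);m=w.mean(0); e=w[1]-w[0]+w[2]-w[3]
    print(sh(w).round(1).tolist(),sh(m).round(1),np.arctan2(e[1],e[0])-np.pi/2)
# fence inner top edge z=100 and holes
print('fence top scene', sh(ray(c,crop("scene",[(100,195),(525,408)]),100)).round(1).tolist())
print('holes', sh(ray(c,crop("scene",[(416,213),(360,279)]),96)).round(1).tolist())
d=capture("side")
print('fence top side', sh(ray(d,crop("side",[(455,62),(152,303)]),100)).round(1).tolist(), 'foot',sh(ray(d,crop("side",[(155,318)]),80)).round(1))
w=ray(d,crop("side",[(341,368),(203,267)]),96);print('plate side',sh(w).round(1).tolist())
print('ledge',sh(ray(d,crop("side",[(600,128),(580,120)]),88)).round(1).tolist())
E
```

```text
[[-73.5, -131.0], [-71.0, 50.4], [47.7, 51.8], [45.8, -130.6]] [[-12.8 -39.8]] -0.06406253720391808
[[-63.0, -133.1], [-59.1, 48.6], [58.4, 47.1], [55.7, -133.6]] [[ -2.  -42.8]] -0.0699413275478804
fence top scene [[61.5, -213.1], [57.9, 85.3]]
holes [[-30.4, -41.6], [29.3, -43.0]]
fence top side [[60.4, -206.1], [61.2, 89.5]] foot [[64.8 86.5]]
plate side [[-59.9, 49.7], [61.1, 45.5]]
ledge [[-50.9, -229.1], [-35.6, -226.5]]
```

send_rows:
  plan:
    - [[0.002, 0, 0.0005], [0, 0, 0], 255]
    - [[0, 0, 0], [0, 0, 0], 255]

```text
time_s: 7.65
eef_pos: [495.7, 27.5, 83.5]
eef_rot: [-0.001, 0.726, 0.688, -0.003]
ft_force: [-11.0, -3.3, 4.2]
opening: -0.001
```

send_rows:
  plan:
    - [[0.002, 0, 0], [0, 0, 0], 255]
    - [[0, 0, 0], [0, 0, 0], 255]

```text
time_s: 7.85
eef_pos: [495.8, 27.6, 83.3]
eef_rot: [-0.002, 0.726, 0.688, -0.004]
ft_force: [-17.9, -2.7, 7.7]
opening: 0.0
```

send_rows:
  plan:
    - [[0.001, 0, 0], [0, 0, 0], 255]
    - [[0, 0, 0], [0, 0, 0], 255]

```text
time_s: 8.05
eef_pos: [495.9, 27.6, 83.2]
eef_rot: [-0.003, 0.726, 0.688, -0.005]
ft_force: [-21.3, -3.5, 11.1]
opening: 0.0
```

```bash
python3 - <<'E'
from h import *
s,M=st()
for n,(x,y) in (("scene",(170,160)),("side",(180,135))):
    c=capture(n); a=c["img"][y:y+150,x:x+200]
    cv2.imwrite(f"pics/{n}7.png",cv2.resize(a,None,fx=4,fy=4,interpolation=cv2.INTER_CUBIC))
s,M=st()
c=capture("wrist"); cv2.imwrite("pics/w7.png",c["img"])
E
```

```text
8.05 [495.9  27.6  83.2] F [-21.3  -3.5  11.1] yaw 1.517 z [-0.011 -0.003 -1.   ]
8.15 [495.9  27.5  83.2] F [-20.2  -2.8  10.2] yaw 1.517 z [-0.01  -0.003 -1.   ]
```

View pics/scene7.png

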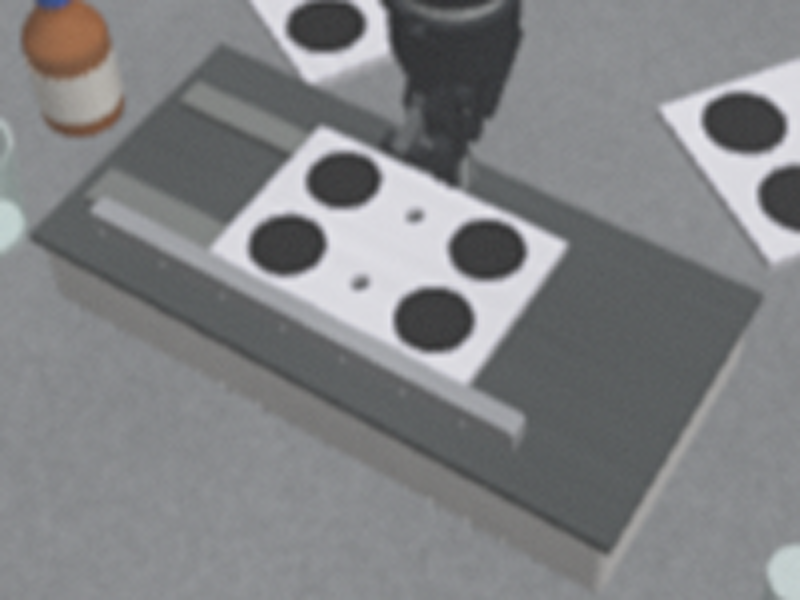

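View pics/w7.png

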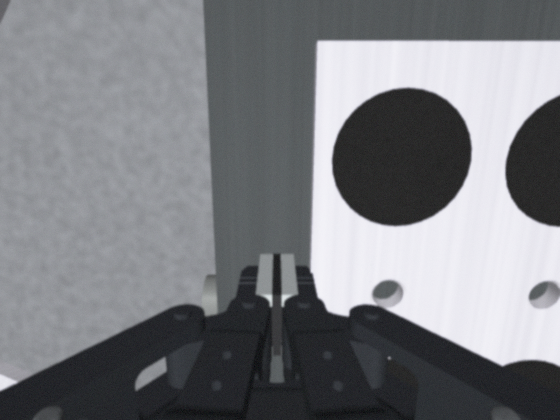

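The plate now sits square against the fence: the push stalled at 21 N and the holes are in line. Backing off, lifting and going round to the slot.

send_rows:
  plan:
    - [[-0.008, 0.0004, 0], [0, 0, 0], 255]
    - [[-0.012, 0.0006, 0], [0, 0, 0], 255]
    - [[-0.01, 0, 0.01], [0, 0, 0], 255]
    - [[0, 0, 0.03], [0, 0, 0], 255]
    - [[0, 0, 0.03], [0, 0, 0], 255]
    - [[0, -0.03, 0.01], [0, 0, 0], 255]
    - [[0.02, -0.03, 0], [0, 0, 0], 255]
    - [[0.03, -0.03, 0], [0, 0, 0], 255]

```text
time_s: 9.0
eef_pos: [521.6, -61.2, 166.5]
eef_rot: [0.001, 0.725, 0.688, 0.001]
ft_force: [0.7, 0.8, 0.3]
opening: -0.002
```

send_rows:
  plan:
    - [[0.03, -0.03, 0], [0, 0, 0], 255]
    - [[0.01, 0, 0], [0, 0, 0], 255]
    - [[0, 0, 0], [0, 0, 0], 255]

```text
time_s: 9.3
eef_pos: [562.6, -91.0, 164.6]
eef_rot: [0.001, 0.726, 0.688, -0.0]
ft_force: [-0.3, 0.9, -0.3]
opening: -0.001
```

```bash
python3 - <<'E'
from h import *
s,M=st(); print(sh(s["eef_pos"][:2]), s["q"].round(2))
c=capture("wrist"); cv2.imwrite("pics/w8.png",c["img"])
E
```

```text
9.3 [562.6 -91.  164.6] F [-0.3  0.9 -0.3] yaw 1.517 z [ 0.001 -0.001 -1.   ]
[[   3.08379224 -155.28893908]] [-0.16  0.34 -0.04  1.19 -0.    1.47]
```

View pics/w8.png

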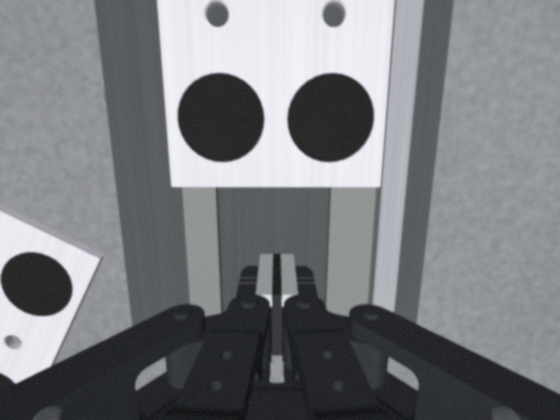

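```bash
python3 - <<'E'
from h import *
s,M=st(); c=capture("wrist")
f=lambda p,z: print(sh(wray(c,s,M,p,z)).round(1).tolist())
f([(173,187),(380,187)],96); f([(158,3),(172,186)],96); f([(395,3),(380,186)],96)
f([(217,14),(333,14)],96); f([(217,195),(330,195),(330,240),(218,240)],88)
E
```

```text
9.35 [561.4 -90.3 164.5] F [ 0.1  0.5 -0.7] yaw 1.518 z [-0.    -0.001 -1.   ]
[[-58.0, -131.1], [61.1, -131.3]]
[[-58.4, -35.8], [-58.6, -130.5]]
[[61.8, -36.0], [61.0, -130.7]]
[[-28.7, -40.9], [30.5, -41.0]]
[[-34.2, -137.8], [33.7, -137.9], [34.7, -166.6], [-34.9, -166.5]]
```

send_rows:
  plan:
    - [[0, 0, -0.03], [0, 0, 0], 255]
    - [[0, -0.002, -0.025], [0, 0, 0], 255]
    - [[0, 0, -0.015], [0, 0, 0], 255]
    - [[0, 0, -0.01], [0, 0, 0], 255]
    - [[0, 0, 0], [0, 0, 0], 255]
    - [[0, 0, 0], [0, 0, 0], 255]

```text
time_s: 10.0
eef_pos: [561.7, -92.1, 85.1]
eef_rot: [0.001, 0.725, 0.688, -0.0]
ft_force: [0.3, -0.3, 0.2]
opening: 0.002
```

```bash
python3 - <<'E'
from h import *
s,M=st(); print(sh(s["eef_pos"][:2]))
c=capture("wrist"); cv2.imwrite("pics/w9.png",c["img"])
E
```

```text
10.0 [561.7 -92.1  85.1] F [ 0.3 -0.3  0.2] yaw 1.518 z [ 0.001 -0.001 -1.   ]
[[   2.21610777 -156.3636331 ]]
```

View pics/w9.png

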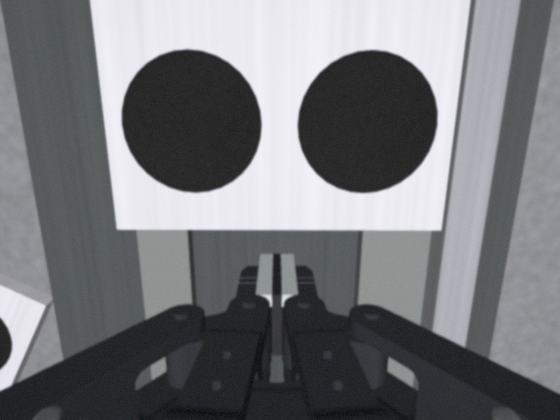

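send_rows:
  plan:
    - [[0.0002, 0.004, -0.0005], [0, 0, 0], 255]
    - [[0.0002, 0.004, 0], [0, 0, 0], 255]
    - [[0.0002, 0.003, 0], [0, 0, 0], 255]
    - [[0.0002, 0.003, 0], [0, 0, 0], 255]
    - [[0.0002, 0.003, 0], [0, 0, 0], 255]
    - [[0.0002, 0.003, 0], [0, 0, 0], 255]
    - [[0.0002, 0.003, 0], [0, 0, 0], 255]
    - [[0, 0, 0], [0, 0, 0], 255]

```text
time_s: 10.85
eef_pos: [563.2, -69.1, 83.8]
eef_rot: [0.0, 0.725, 0.688, -0.0]
ft_force: [-0.5, -1.5, 0.6]
opening: 0.0
```

```bash
python3 - <<'E'
from h import *
s,M=st(); print(sh(s["eef_pos"][:2]))
c=capture("wrist"); cv2.imwrite("pics/w10.png",c["img"])
E
```

```text
10.85 [563.2 -69.1  83.8] F [-0.5 -1.5  0.6] yaw 1.518 z [ 0.    -0.001 -1.   ]
[[   2.50510225 -133.33983926]]
```

View pics/w10.png

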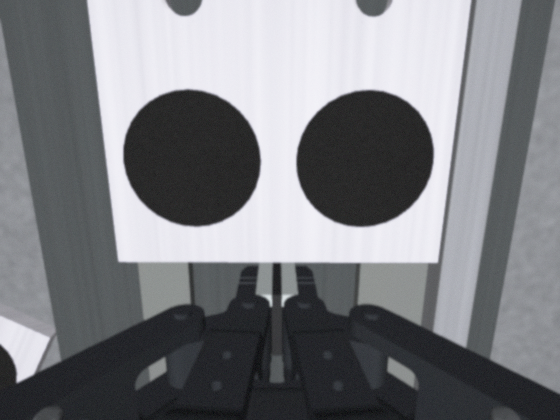

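```bash
python3 - <<'E'
from h import *
s,M=st(); c=capture("wrist")
f=lambda p,z: print(sh(wray(c,s,M,p,z)).round(1).tolist())
f([(119,262),(437,262)],96); f([(190,300),(358,300)],88)
E
```

```text
10.9 [563.2 -69.1  83.8] F [-0.4 -1.5  1. ] yaw 1.518 z [ 0.    -0.001 -1.   ]
[[-57.1, -121.3], [62.5, -121.4]]
[[-33.4, -141.7], [35.6, -141.7]]
```

The plate slides with the finger: its edge has gone from -131 to -121 mm and is still square. About 31 mm remain.

send_rows:
  plan:
    - [[0.0001, 0.003, 0], [0, 0, 0], 255]
    - [[0.0002, 0.003, 0], [0, 0, 0], 255]
    - [[0.0002, 0.003, 0], [0, 0, 0], 255]
    - [[0.0001, 0.003, 0], [0, 0, 0], 255]
    - [[0.0002, 0.003, 0], [0, 0, 0], 255]
    - [[0.0002, 0.003, 0], [0, 0, 0], 255]
    - [[0, 0.002, 0], [0, 0, 0], 255]
    - [[0, 0, 0], [0, 0, 0], 255]

```text
time_s: 11.75
eef_pos: [564.0, -48.9, 83.7]
eef_rot: [0.0, 0.725, 0.688, -0.0]
ft_force: [0.2, 0.2, -0.5]
opening: 0.002
```

```bash
python3 - <<'E'
from h import *
s,M=st(); print(sh(s["eef_pos"][:2]))
c=capture("wrist"); cv2.imwrite("pics/w11.png",c["img"])
E
```

```text
11.75 [564.  -48.9  83.7] F [ 0.2  0.2 -0.5] yaw 1.518 z [-0. -0. -1.]
[[   2.3035825  -113.14861311]]
```

View pics/w11.png

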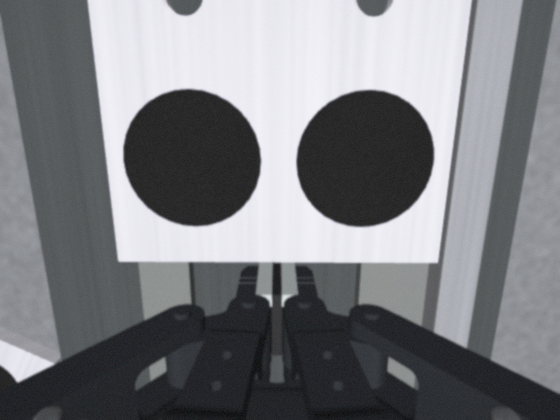

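send_rows:
  plan:
    - [[0.0001, 0.002, 0], [0, 0, 0], 255]
    - [[0.0001, 0.002, 0], [0, 0, 0], 255]
    - [[0.0001, 0.002, 0], [0, 0, 0], 255]
    - [[0.0001, 0.001, 0], [0, 0, 0], 255]
    - [[0, 0, 0], [0, 0, 0], 255]

```text
time_s: 12.3
eef_pos: [564.5, -42.1, 83.8]
eef_rot: [0.0, 0.725, 0.688, -0.0]
ft_force: [0.5, 0.7, 0.1]
opening: -0.0
```

send_rows:
  plan:
    - [[0.0001, 0.001, 0], [0, 0, 0], 255]
    - [[0.0001, 0.001, 0], [0, 0, 0], 255]
    - [[0, 0, 0], [0, 0, 0], 255]

```text
time_s: 12.6
eef_pos: [564.7, -40.3, 83.8]
eef_rot: [0.0, 0.726, 0.688, -0.0]
ft_force: [-0.5, 0.1, 0.7]
opening: 0.001
```

```bash
python3 - <<'E'
from h import *
s,M=st(); print(sh(s["eef_pos"][:2]))
c=capture("wrist"); cv2.imwrite("pics/w12.png",c["img"])
E
```

```text
12.6 [564.7 -40.3  83.8] F [-0.5  0.1  0.7] yaw 1.518 z [-0.    -0.001 -1.   ]
[[   2.52903524 -104.47763856]]
```

View pics/w12.png

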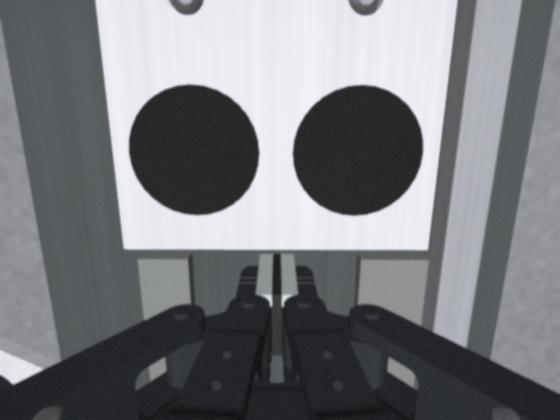

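The plate looks smaller in the picture, with the ledge ends and the pins in the holes visible, so it has dropped. Backing off and checking.

send_rows:
  plan:
    - [[-0.0003, -0.006, 0], [0, 0, 0], 255]
    - [[-0.0005, -0.012, 0], [0, 0, 0], 255]
    - [[-0.0005, -0.012, 0.005], [0, 0, 0], 255]
    - [[0, 0, 0.04], [0, 0, 0], 255]
    - [[0, 0, 0.04], [0, 0, 0], 255]
    - [[0, 0.0, 0.02], [0, 0, 0], 255]
    - [[0, 0.0, 0], [0, 0, 0], 255]

```text
time_s: 13.35
eef_pos: [565.0, -71.9, 192.5]
eef_rot: [0.003, 0.726, 0.688, 0.001]
ft_force: [-0.3, -0.2, 1.0]
opening: 0.003
```

```bash
python3 - <<'E'
from h import *
s,M=st(); c=capture("wrist"); cv2.imwrite("pics/w13.png",c["img"])
for n,(x,y) in (("scene",(170,160)),("side",(180,135))):
    c=capture(n); a=c["img"][y:y+150,x:x+200]
    cv2.imwrite(f"pics/{n}13.png",cv2.resize(a,None,fx=4,fy=4,interpolation=cv2.INTER_CUBIC))
E
```

```text
13.35 [565.  -71.9 192.5] F [-0.3 -0.2  1. ] yaw 1.517 z [ 0.006 -0.002 -1.   ]
```

View pics/w13.png

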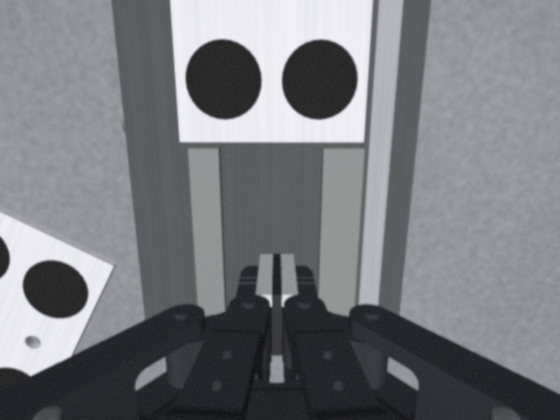

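View pics/scene13.png

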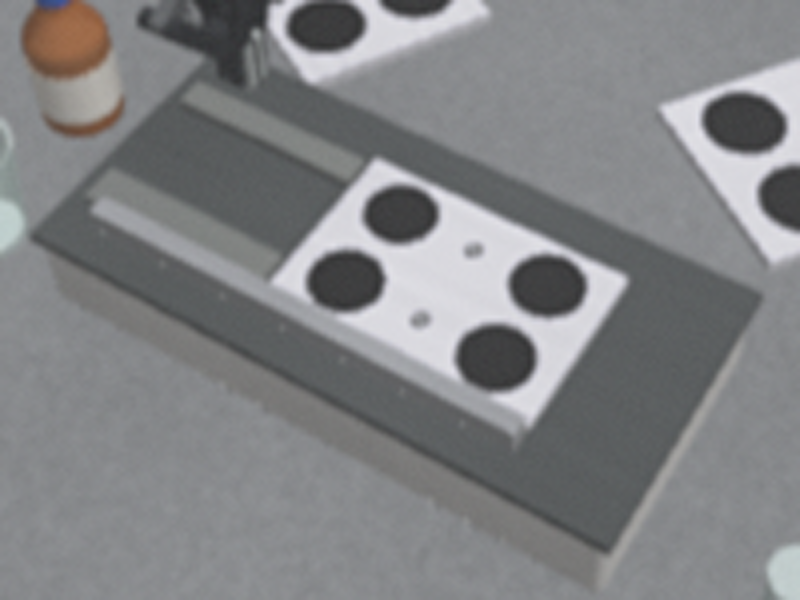

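View pics/side13.png

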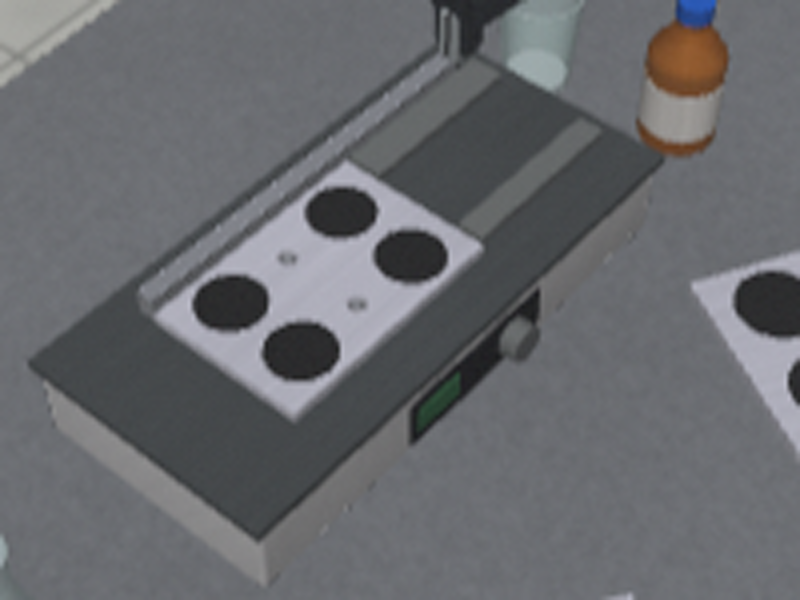

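```bash
python3 - <<'E'
from h import *
a,b=capture("scene"),capture("side")
def tri(p,q):
    L=[]
    for c,n,u in((a,"scene",p),(b,"side",q)):
        uv=crop(n,[u]); P0=np.r_[ray(c,uv,0)[0],0];P1=np.r_[ray(c,uv,200)[0],200];L.append((P0,(P1-P0)/np.linalg.norm(P1-P0)))
    A=sum(np.eye(3)-np.outer(d,d) for _,d in L); y=sum((np.eye(3)-np.outer(d,d))@p for p,d in L)
    X=np.linalg.solve(A,y); return sh(X[:2]).round(1)[0],X[2].round(1)
for nm,p,q in(("-y-x",(375,157),(483,245)),("+y-x",(628,278),(296,420)),("-y+x",(270,282),(347,161)),
   ("hole-",(473,250),(357,304)),("hole+",(420,319),(288,258))): print(nm,tri(p,q))
for nm,p,q in(("old -y-x",(335,113),(536,212)),("old +y-x",(580,230),(355,380))): print(nm,tri(p,q))
E
```

```text
-y-x (array([-59., -90.]), np.float64(90.3))
+y-x (array([-60.4,  90. ]), np.float64(86.3))
-y+x (array([ 57.3, -88. ]), np.float64(93.0))
hole- (array([-29.1,   0.1]), np.float64(88.3))
hole+ (array([30.6, -0.3]), np.float64(88.1))
old -y-x (array([ -71.5, -129. ]), np.float64(98.3))
old +y-x (array([-71.8,  50.2]), np.float64(94.9))
```

send_rows:
  plan:
    - [[-0.01, 0.02, 0.02], [0, 0, 0], 255]
    - [[-0.01, 0.03, 0.02], [0, 0, 0], 255]
    - [[0, 0.03, 0], [0, 0, 0], 255]
    - [[0, 0, 0], [0, 0, 0], 255]
    - [[0, 0, 0], [0, 0, 0], 255]

```text
time_s: 14.1
eef_pos: [543.0, 9.9, 227.9]
eef_rot: [-0.0, 0.725, 0.689, -0.001]
ft_force: [-0.3, -0.0, 0.0]
opening: -0.0
```

```bash
python3 - <<'E'
from h import *
s,M=st(); c=capture("wrist"); cv2.imwrite("pics/w14.png",c["img"])
cv2.imwrite("pics/scene14.png",capture("scene")["img"])
E
```

```text
14.1 [543.    9.9 227.9] F [-0.3 -0.   0. ] yaw 1.519 z [-0.002 -0.001 -1.   ]
```

View pics/w14.png

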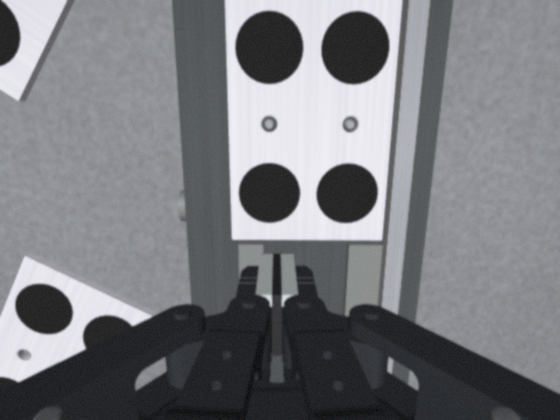

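View pics/scene14.png

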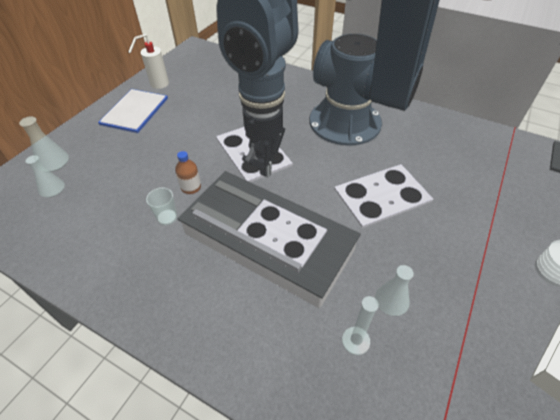

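```bash
python3 - <<'E'
from h import *
s,M=st(); print(close_job())
E
```

```text
14.2 [543.1   9.  227.9] F [ 0.1 -0.2  0.4] yaw 1.518 z [-0.002 -0.001 -1.   ]
the job is handed in; nothing more can be done
None
```

The flask plate is seated on both pins and I have handed the job in, at 14.2 s of the 51 s allowed. It was only ever pushed, never lifted.

- **Pushing:** With the fingers shut, I pushed the plate's robot-side edge until it lay square against the fence (peak reading about 21 N). I then pushed its -y edge through the slot, along the fence, until it dropped over the pins.
- **Seating check:** The last wrist picture shows a pin centred in each hole. Measured from two views, the holes lie at about (-29, 0) and (31, 0) mm from the seat, with the top at about 88 mm, which is right for a plate flat on the deck.
- **Less certain:** The three visible corners came out at 86 to 93 mm high. That scatter is somewhat wider than the errors before the drop (95 to 98 mm for a true 96), so I put it down to picking pixels by eye rather than a tilt.
- **Surroundings:** The glassware looks unmoved in the last scene picture. The hand ended about 140 mm above the plate, touching nothing, with the force reading near zero.
- **Joint limit:** Early on, joint 6 reached its range limit at the first tool angle I tried, while the hand was high above the table. I turned the tool 90° and used that angle for both pushes.

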